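# Put the inks and pens of the drawing desk away

### The job

Clear up the drawing desk: stand the two squat ink jars in the cardboard carton, one upright in each cell, stand the slim dropper bottle upright in the recess of the wooden block, and lay the two markers flat and lengthwise in the pen tray, one in each lane. Set the glass down gently, never dropping it or tipping it over, and leave the eraser and the pencil sharpener where they lie. Let go of everything at the end.

Things in the scene. Friction and masses are not known exactly. Their poses are not given: they have to be found in the camera images.
- jar_a: squat amber-glass ink jar with a black cap, standing upright: glass body 46 mm diameter and 34 mm tall (then a 3 mm shoulder), cap 38 mm diameter, 50 mm tall in all, about 110 g. Origin: centre of its underside, z up along its axis. The two ink jars are alike.
- jar_b: squat amber-glass ink jar with a black cap, standing upright: glass body 46 mm diameter and 34 mm tall (then a 3 mm shoulder), cap 38 mm diameter, 50 mm tall in all, about 110 g. Origin: centre of its underside, z up along its axis. The two ink jars are alike.
- dropper: slim amber-glass dropper bottle, standing upright: glass body 32 mm diameter and 50 mm tall, above it a tapering shoulder, a 20 mm wide black collar and a 12 mm wide rubber bulb; 82 mm tall in all, about 60 g. Origin: centre of its underside, z up along its axis.
- marker_a: square-bodied marker pen lying flat, 120 mm long, 18 mm wide and 18 mm high, grey plastic with a black cap end carrying a small clip; about 40 g. Origin: its very centre (9 mm above what it lies on); x runs along its length towards the cap. The two markers are alike, and any long face may be down.
- marker_b: square-bodied marker pen lying flat, 120 mm long, 18 mm wide and 18 mm high, grey plastic with a black cap end carrying a small clip; about 40 g. Origin: its very centre (9 mm above what it lies on); x runs along its length towards the cap. The two markers are alike, and any long face may be down.
- carton: low open cardboard carton, fixed, 84 mm (its x) by 164 mm (its y), walls 4 mm thick, 16 mm high; a dividing wall as high makes two square cells of 76 by 76 mm side by side along its y. Origin: centre of underside, on the table; cell centres at y = +40 and -40 mm, x = 0; cell floor 3 mm above the table. May be turned about vertical.
- tray: flat dark steel pen tray, fixed, 128 mm (its x) by 158 mm (its y), rim 3.6 mm thick and 12 mm high; a rib 3 mm thick, 9 mm high, runs along y in the middle, making two lanes side by side in x, each 59 mm wide and 151 mm long (long way: its y). Origin: centre of underside, on the table; lane centres at x = +31 and -31 mm, y = 0; lane floor 3 mm above the table. May be turned about vertical.
- stand: square wooden block, fixed, 90 by 90 mm and 26 mm high, with a round recess 56 mm in diameter and 18 mm deep in the middle of its top. Origin: centre of its underside, on the table; recess floor 8 mm above the table, on the block's axis. It may be turned about the vertical.
- eraser: bystander: dark rubber eraser in a white paper sleeve, 34 by 18 by 13 mm, loose on the table among the things. Origin: centre of its underside.
- sharpener: bystander: small metal pencil sharpener, 26 by 16 by 14 mm, loose on the table among the things. Origin: centre of its underside.
Mind the look-alikes: they are no part of the job. Leave any green, red or yellow look-alike of the jar_b alone.

How it is judged:
At the end, for the whole second after the job is handed in: Jars upright on the floors of separate carton cells, within 18 mm of cell centre each way; dropper bottle upright on the recess floor, within 16 mm of its axis; markers flat in separate tray lanes, within 20 mm (22 mm sideways) of lane centre and 20 degrees of its length; all released and at rest ((((x of jar_a in the frame of carton between -0.018 and 0.018 m and y of jar_a in the frame of carton between 0.022 and 0.058 m) and (x of jar_b in the frame of carton between -0.018 and 0.018 m and y of jar_b in the frame of carton between -0.058 and -0.022 m)) or ((x of jar_a in the frame of carton between -0.018 and 0.018 m and y of jar_a in the frame of carton between -0.058 and -0.022 m) and (x of jar_b in the frame of carton between -0.018 and 0.018 m and y of jar_b in the frame of carton between 0.022 and 0.058 m))) and ((x of marker_a in the frame of tray between 0.009 and 0.053 m and x of marker_b in the frame of tray between -0.053 and -0.009 m) or (x of marker_a in the frame of tray between -0.053 and -0.009 m and x of marker_b in the frame of tray between 0.009 and 0.053 m)) and z of jar_a in the frame of carton between -0.002 and 0.008 m and angle between each of jar_a, jar_b, dropper's own z axis and vertical below 0.12 rad and z of jar_b in the frame of carton between -0.002 and 0.008 m and y of marker_a in the frame of tray between -0.02 and 0.02 m and z of marker_a in the frame of tray between 0.008 and 0.0165 m and angle between the x axis of each of marker_a, marker_b and the y axis of tray, either way round below 0.35 rad and angle between marker_a's own x axis and vertical between 1.47 and 1.67 rad and y of marker_b in the frame of tray between -0.02 and 0.02 m and z of marker_b in the frame of tray between 0.008 and 0.0165 m and angle between marker_b's own x axis and vertical between 1.47 and 1.67 rad and horizontal distance between dropper and stand below 0.016 m and z of dropper in the frame of stand between 0.004 and 0.013 m and linear speed of each of jar_a, jar_b, dropper, marker_a, marker_b below 0.03 m/s); the robot touches nothing.
It fails at once if the eraser among the things is pushed more than 20 mm from its place (distance of eraser from where it was at the start of the episode above 0.02 m).
It fails at once if the sharpener among the things is pushed more than 20 mm from its place (distance of sharpener from where it was at the start of the episode above 0.02 m).
It fails at once if a jar or the dropper bottle is dropped or thrown (faster than 0.6 m/s out of the fingers) ((contact force between the fingers and jar_a below 0.2 N and linear speed of jar_a above 0.6 m/s) or (contact force between the fingers and jar_b below 0.2 N and linear speed of jar_b above 0.6 m/s) or (contact force between the fingers and dropper below 0.2 N and linear speed of dropper above 0.6 m/s)).
It fails at once if a jar or the dropper bottle is tipped over (leans more than 35 degrees) (angle between any of jar_a, jar_b, dropper's own z axis and vertical above 0.61 rad).
It also fails if it takes over 118 s, if anything falls off the work surface, if the arm or the gripper's body presses on something with over 40 N, if the wrist force passes 120 N, or if a joint passes its speed limit or range.

### The arm

A 7-joint arm with a two-finger parallel gripper is mounted at the origin on the work surface. World frame = base frame: x ahead of the robot, y to its left, z up, the work surface at z = 0. Lengths are in m, angles in rad, forces in N, time in s.
With the tool pointing down it reaches from about 0.35 to 0.9 m from the base axis. Payload 8.1 kg.
Tool frame: the origin (TCP) lies at the centre of the arm's flange, where the gripper is bolted on; the fingertips stand 178 mm ahead of it and the grasp point (between the pads) lies 159 mm ahead of it; x points along the fingers, z is the direction in which the jaws open and shut, and the axes are right-handed (so a half turn about x gives the same grasp; the last joint's range is limited). The gripper opens to 92 mm and grips with 3 to 60 N. Pads are 19 mm wide; open, the fingers measure 130 mm over their backs; the gripper's body (75 mm by 190 mm) begins 47 mm behind the grasp point.
Start: joints at [1.185, 0.434, 0.025, 1.573, -0.012, 1.134, -0.075], TCP at [0.174, -0.6, 0.405] pointing down, gripper open.
Joint ranges: [-2.62, 2.62], [-0.44, 2.09], [-1.27, 1.32], [0.08, 2.57], [-1.32, 4.46], [0.12, 2], [-2.74, 2.74]. Speed limits (rad/s): [2.22, 2.22, 3.01, 3.01, 3.14, 3.14, 3.14].

### API

Orientations are given as a rotation vector (axis times angle).
In Python, from cell import arm, get_image, search_frame, pinpoint gives the robot as it stands.
- The arm moves only by the tool arm_command, never from a script. Its argument "motion" is a list of rows, each a list of 7 numbers: the finger opening in mm, from 0 to 91.8, then the shift along the tool's x, y, z in mm, then the turn, a rotation vector about the tool's x, y, z in degrees. In form: [[fingers, x, y, z, ax, ay, az], ...]. A call has 1 to 5 rows; each row shifts and turns the commanded pose from where the row before left it, along the tool's axes as they then stand; what a row does not reach is not made up. A row lasts 1/8 s, in which the tool goes at most 62.5 mm and 10.7 degrees, less where a joint would pass 70% of its speed; a pose out of reach is approached as far as the arm can. A call with a gripper value outside its range is refused whole. The fingers move at their own pace and stop on an object; "newtons" is the grip in N (left out, the last holds). Time passes only in rows, so rows that do not move let the fingers close. It gives the time, the measured TCP pose, the force and the opening at its end, in the units of the state.
- arm.observe(): the state, without advancing time (a new reading comes with each control period).
- get_image(name): name is "scene" or "side" or "wrist"; returns a dict with "frame" (480x640x3 uint8, red, green, blue), "range_z" (480x640 float32, m along the optical axis (not along the pixel's ray), 0 where there is no reading), "K" (3x3 intrinsics, pixels), "distortion" ([k1, k2, p1, p2, k3] as OpenCV has them; the pictures are not rectified), "origin" and "rotation" of the camera in the world; the wrist camera has in their place "tool_from_camera" (4x4, takes a point from camera to tool coordinates, whose origin is the TCP and whose axes are the tool frame's). Camera axes: x right, y down, z forward; pixel columns grow to the right and rows downward; lengths in m; the calibration is good to about 2 mm. A picture is of the moment at which its call begins: read the wrist's pose just before it.
- arm.sign_off(): hands the job in, once; it reports no verdict.
Trained networks look in the newest picture that a camera, given by its name, has taken for a name from the list of things; names that differ only in an ending like _2 or _b are one class to them, and where a whole thing is asked for, a point or a joint stands for the part that bears it (a point fixed in the world has none). Each returns a list of dicts, best first, with "p" (0 to 1); they miss things now and then, are a little off and sometimes report something else, mostly with a low value. They report only what shows in the picture. A call takes as long as a camera call. They do not tell look-alikes from the thing itself.
- search_frame(camera, target): "point" ([x, y, z] in m, in world coordinates, good to about 4 mm: the middle of the surface that is visible of it).
- pinpoint(camera, target): "point" ([x, y, z] in m, in world coordinates, good to about 4 mm: a listed point, or the origin of a listed thing).
The state is a dict: "clock": time; "joints": joint angles; "dq": joint speeds; "joint_efforts": joint torques, N m; "position": TCP position; "ee_rot": TCP orientation; "force": force on the tool from outside, world axes, zero at the start; "ft_torque": the same for the moment, N m; "width": opening from 0.0 (shut) to 1.0 (fully open).
Only numpy, scipy, OpenCV 4.12 (cv2) and the standard library are available. Lean on these libraries where they do the work, as an engineer would, in place of code of your own. Each camera call takes 0.05 s, during which the arm holds its last target. There are 200 camera calls.

## Working session

There is one attempt and no reset: what is moved stays moved. The work goes in short steps, Python scripts to look and compute and a tool call to move; the robot and the scene stay as the last step left them, time stands still between calls to the robot, and variables do not carry over. Pictures are saved under pics/ and viewed, about 12 in all and at most 16, crops included, and the job is handed in when it is done.

Besides the shell and the picture viewer there is one more tool, called after "Call:" as name(argument=value, ...) on one line, values as JSON. arm_command: Moves the arm, as the interface text tells. Its arguments: {"type":"object","properties":{"motion":{"type":"array"},"newtons":{"type":"number"}},"required":["motion"]}

```bash
ls; mkdir -p pics; cat > h.py <<'E'
import numpy as np, cv2
from cell import arm, get_image, search_frame, pinpoint
from scipy.spatial.transform import Rotation as R
def cloud(im, T=None):
    h,w=im["range_z"].shape
    u,v=np.meshgrid(np.arange(w),np.arange(h))
    p=cv2.undistortPoints(np.stack([u,v],-1).reshape(-1,1,2).astype(np.float64),np.array(im["K"]),np.array(im["distortion"])).reshape(h,w,2)
    z=im["range_z"]
    P=np.dstack([p[...,0]*z,p[...,1]*z,z])
    if T is None: return P@np.array(im["rotation"]).T+np.array(im["origin"])
    return P@T[:3,:3].T+T[:3,3]
E
python3 - <<'E'
from h import *
s=arm.observe(); print({k:np.round(v,3) for k,v in s.items()})
for c in ["scene","side"]:
    im=get_image(c); cv2.imwrite(f"pics/{c}0.png",im["frame"][...,::-1]); np.savez(f"pics/{c}0.npz",P=cloud(im),f=im["frame"])
    for t in ["jar_a","dropper","marker_a","carton","tray","stand","eraser","sharpener"]:
        print(c,t,[(round(d["p"],2),np.round(d["point"],3).tolist()) for d in pinpoint(c,t)][:6])
E
```

```text
pics
{'clock': np.float64(0.0), 'joints': array([ 1.185,  0.435,  0.025,  1.574, -0.012,  1.134, -0.075]), 'dq': array([ 0.   , -0.001, -0.   ,  0.001, -0.002, -0.   ,  0.001]), 'joint_efforts': array([-1.0000e-03, -6.6785e+01,  9.8400e-01, -3.1447e+01, -6.1000e-02,
        4.3000e-02,  0.0000e+00]), 'position': array([ 0.174, -0.6  ,  0.404]), 'ee_rot': array([ 0.999,  1.331, -0.998]), 'force': array([-0.968,  0.712, -0.312]), 'ft_torque': array([0.026, 0.008, 0.028]), 'width': np.float64(1.0)}Traceback (most recent call last):
  File "<stdin>", line 4, in <module>
  File "h.py", line 10, in cloud
    if T is None: return P@np.array(im["rotation"]).T+np.array(im["origin"])
                         ~~~~~~~~~~~~~~~~~~~~~~~~~~~~^~~~~~~~~~~~~~~~~~~~~~~
ValueError: operands could not be broadcast together with shapes (480,640) (3,)
```

```bash
sed -i 's/P@np.array(im\["rotation"\]).T/P@R.from_rotvec(im["rotation"]).as_matrix().T/' h.py
python3 - <<'E'
from h import *
for c in ["scene","side"]:
    im=get_image(c); cv2.imwrite(f"pics/{c}0.png",im["frame"][...,::-1]); np.savez(f"pics/{c}0.npz",P=cloud(im),f=im["frame"])
    print(im["origin"],im["rotation"])
    for t in ["jar_a","dropper","marker_a","carton","tray","stand","eraser","sharpener"]:
        print(c,t,[(round(d["p"],2),np.round(d["point"],3).tolist()) for d in pinpoint(c,t)][:6])
E
```

```text
[ 1.40743815 -0.38878032  0.62384992] [-1.89453834 -1.16826155  0.65932135]
scene jar_a [(0.97, [0.628, -0.195, -0.004]), (0.94, [0.614, 0.258, 0.001]), (0.94, [0.612, 0.101, -0.004]), (0.86, [0.626, 0.187, -0.0]), (0.81, [0.725, 0.167, -0.002]), (0.69, [0.531, 0.105, -0.003])]
scene dropper [(0.7, [0.448, 0.14, 0.002]), (0.21, [0.484, 0.356, -0.003])]
scene marker_a [(0.69, [0.472, -0.151, 0.008]), (0.59, [0.435, 0.008, 0.008])]
scene carton [(0.55, [0.482, 0.355, -0.002])]
scene tray [(0.63, [0.481, -0.388, -0.001])]
scene stand [(0.91, [0.636, 0.002, 0.003])]
scene eraser [(0.66, [0.521, -0.202, -0.003])]
scene sharpener [(0.62, [0.52, -0.205, -0.001]), (0.5, [0.519, 0.203, -0.003])]
[ 0.4486328  -0.67104854  0.61878481] [-2.27711615  0.24462132 -0.08049287]
side jar_a [(0.96, [0.624, 0.182, 0.002]), (0.94, [0.628, -0.194, 0.003]), (0.94, [0.614, 0.264, 0.003]), (0.81, [0.532, 0.104, -0.004]), (0.72, [0.724, 0.171, 0.002]), (0.67, [0.618, 0.104, -0.001])]
side dropper [(0.75, [0.452, 0.142, -0.003])]
side marker_a [(0.83, [0.434, 0.008, 0.008]), (0.67, [0.466, -0.152, 0.007])]
side carton [(0.72, [0.436, 0.01, 0.008]), (0.64, [0.482, 0.351, 0.0])]
side tray [(0.66, [0.481, -0.386, -0.001]), (0.42, [0.482, 0.355, -0.008])]
side stand [(0.75, [0.632, 0.005, 0.003]), (0.41, [0.525, -0.206, 0.002])]
side eraser [(0.76, [0.523, -0.207, 0.002])]
side sharpener [(0.46, [0.522, 0.203, -0.001])]
```

View pics/scene0.png

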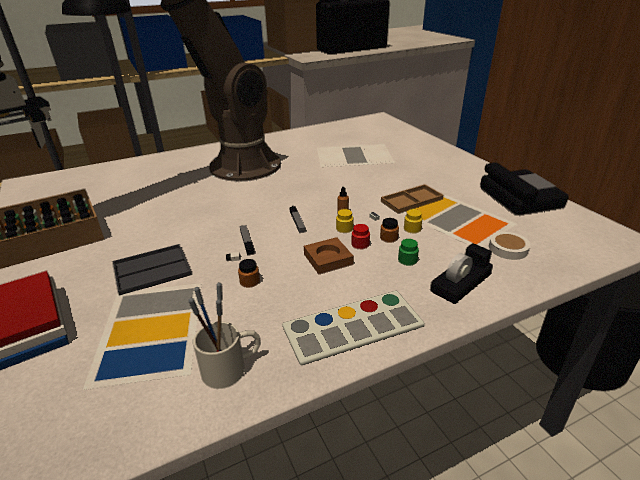

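View pics/side0.png

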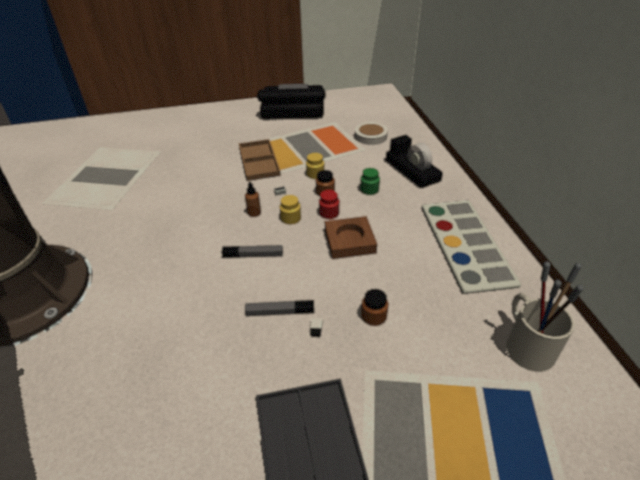

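```bash
python3 - <<'E'
from h import *
from scipy.optimize import least_squares
def near(P,c,r,z0,z1):
    m=(np.hypot(P[...,0]-c[0],P[...,1]-c[1])<r)&(P[...,2]>z0)&(P[...,2]<z1)
    return P[m]
def circ(p,r0,c):
    f=lambda q: np.hypot(p[:,0]-q[0],p[:,1]-q[1])-r0
    return least_squares(f,c,loss="soft_l1",f_scale=.002).x
for c in ["scene","side"]:
    P=np.load(f"pics/{c}0.npz")["P"]
    # table
    m=(abs(P[...,0]-.55)<.2)&(abs(P[...,1])<.3)&(abs(P[...,2])<.006); print(c,"table z",np.median(P[m][:,2]))
    for n,g,r in [("jar1",(.628,-.195),.023),("jar2",(.625,.185),.023),("drop",(.45,.141),.016),("red",(.616,.103),.023),("yelA",(.614,.261),.023),("yelB",(.531,.105),.023),("green",(.725,.168),.023)]:
        p=near(P,g,.035,.006,.032); q=near(P,g,.035,.046 if n!="drop" else .065,.1)
        print(n,len(p),np.round(circ(p,r,g),4),"top",len(q),np.round((q.min(0)+q.max(0))[:2]/2,4),np.round(q.mean(0),4))
    for n,g,r,z0,z1 in [("mk1",(.47,-.151),.075,.013,.024),("mk2",(.435,.008),.075,.013,.024),("carton",(.482,.354),.1,.011,.022),("tray",(.481,-.387),.11,.0085,.02),("stand",(.634,.003),.07,.02,.032),("eraser",(.522,-.205),.03,.007,.02),("sharp",(.52,.203),.025,.007,.02)]:
        p=near(P,g,r,z0,z1)
        b=cv2.minAreaRect((p[:,:2]*1000).astype(np.float32)); print(n,len(p),"ctr",np.round(b[0],1),"size",np.round(b[1],1),"ang",round(b[2],1),"z",np.round(np.percentile(p[:,2],[5,50,95]),4))
E
```

```text
scene table z 0.0006722829994362245
jar1 192 [ 0.6254 -0.1943] top 159 [ 0.6275 -0.1941] [ 0.629  -0.195   0.0501]
jar2 159 [0.6211 0.1838] top 109 [0.6213 0.1829] [0.6243 0.1816 0.0501]
drop 57 [0.451  0.1417] top 31 [0.4555 0.1411] [0.4557 0.1394 0.073 ]
red 165 [0.6129 0.1034] top 115 [0.614  0.1024] [0.6157 0.1018 0.0501]
yelA 148 [0.6137 0.2627] top 105 [0.6159 0.2602] [0.6171 0.2598 0.0502]
yelB 140 [0.5278 0.105 ] top 103 [0.5302 0.1036] [0.5314 0.1034 0.0501]
green 174 [0.7235 0.1683] top 138 [0.7253 0.1669] [0.7271 0.1658 0.0503]
mk1 207 ctr [ 477.8 -152.5] size [ 52.2 132.5] ang 61.6 z [0.0137 0.0184 0.0214]
mk2 163 ctr [438.1   6.1] size [ 18.6 120.4] ang 79.1 z [0.0152 0.0184 0.0208]
carton 356 ctr [485.4 353.9] size [ 88.5 169.4] ang 3.1 z [0.0116 0.0153 0.0179]
tray 535 ctr [ 476.7 -385.9] size [136.7 159.8] ang 0.1 z [0.0089 0.0115 0.0142]
stand 727 ctr [634.    1.2] size [91.7 95.1] ang 87.7 z [0.0215 0.0262 0.0283]
eraser 85 ctr [ 523.2 -201.7] size [31.6 22.8] ang 73.0 z [0.0083 0.0123 0.0143]
sharp 42 ctr [519.9 203.5] size [25. 20.] ang 3.8 z [0.008  0.0128 0.0168
[... 417 characters left out ...]
4 0.1039] top 171 [0.5278 0.1017] [0.5281 0.1011 0.0501]
green 179 [0.7246 0.1674] top 141 [0.724  0.1657] [0.7237 0.1638 0.05  ]
mk1 697 ctr [ 471.4 -171.3] size [ 58.4 126.6] ang 81.3 z [0.0136 0.0182 0.0209]
mk2 476 ctr [437.    4.6] size [ 21.8 117.6] ang 78.6 z [0.014  0.0183 0.0211]
carton 378 ctr [486.6 353.4] size [ 84.  172.4] ang 2.6 z [0.0115 0.0156 0.0183]
tray 1040 ctr [ 477.7 -381.1] size [127.6 149.7] ang 0.4 z [0.0092 0.0125 0.0145]
stand 1094 ctr [ 6.34e+02 -3.00e-01] size [95.4 90.6] ang 87.6 z [0.0223 0.0263 0.028 ]
eraser 199 ctr [ 523.2 -204.8] size [33.7 18.6] ang 72.2 z [0.0088 0.0124 0.0144]
sharp 69 ctr [518.  199.8] size [14.1 27.6] ang 85.7 z [0.0078 0.0119 0.0153]
```

```bash
cat >> h.py <<'E'
def now():
    s=arm.observe(); M=R.from_rotvec(s["ee_rot"]).as_matrix(); p=np.array(s["position"])
    return s,M,p,p+.159*M[:,0],np.degrees(np.arctan2(M[1,2],M[0,2]))
def go(x,y,z,psi=None,step=45):
    """print rows bringing the grasp point to x,y,z (m), jaw direction psi (deg, mod 180)"""
    s,M,p,g,ps=now()
    tgt=np.array([x,y,z]); a=0 if psi is None else -((psi-ps+90)%180-90)
    tilt=np.degrees(np.arccos(-M[2,0]))
    d=(tgt-g)*1000; n=int(max(1,np.ceil(np.linalg.norm(d)/step),np.ceil(abs(a)/9)))
    print("t %.1f grasp %s psi %.1f tilt %.2f q7 %.2f w %.3f F %s"%(s["clock"],np.round(g,4),ps,tilt,s["joints"][6],s["width"],np.round(s["force"],1)))
    print("n",n,"world d",np.round(d,1),"turn",round(a,1))
    for i in range(n):
        b=np.radians(ps-a*i/n); q=d/n
        print([round(-q[2],1),round(-np.sin(b)*q[0]+np.cos(b)*q[1],1),round(np.cos(b)*q[0]+np.sin(b)*q[1],1),round(a/n,1)])
E
python3 - <<'E'
from h import *
for c in ["scene","side"]:
    P=np.load(f"pics/{c}0.npz")["P"]
    for n,x0,x1,y0,y1 in [("mk1",.39,.545,-.183,-.12),("mk2",.36,.52,-.035,.05)]:
        m=(P[...,0]>x0)&(P[...,0]<x1)&(P[...,1]>y0)&(P[...,1]<y1)&(P[...,2]>.0155)&(P[...,2]<.022)
        p=P[m]; b=cv2.minAreaRect((p[:,:2]*1000).astype(np.float32)); print(c,n,len(p),np.round(b[0],1),np.round(b[1],1),round(b[2],1), np.round(np.median(p,0),4))
go(.47,-.152,.1,90)
E
```

```text
scene mk1 182 [ 470.9 -149.5] [ 18.  123.3] 80.7 [ 0.4757 -0.1501  0.0186]
scene mk2 148 [437.8   6. ] [ 18.4 120. ] 78.6 [0.4451 0.005  0.0184]
side mk1 583 [ 470.4 -151.9] [ 20.3 117.6] 81.3 [ 0.4697 -0.1522  0.0184]
side mk2 401 [437.    4.6] [ 21.8 117.6] 78.6 [0.4374 0.0039 0.0185]
t 0.9 grasp [ 0.1743 -0.6002  0.2458] psi -73.8 tilt 0.01 q7 -0.08 w 0.999 F [ 0.1 -0.  -0.1]
n 13 world d [ 295.7  448.2 -145.8] turn 16.2
[np.float64(11.2), np.float64(31.5), np.float64(-26.8), np.float64(1.2)]
[np.float64(11.2), np.float64(30.9), np.float64(-27.4), np.float64(1.2)]
[np.float64(11.2), np.float64(30.3), np.float64(-28.1), np.float64(1.2)]
[np.float64(11.2), np.float64(29.6), np.float64(-28.8), np.float64(1.2)]
[np.float64(11.2), np.float64(29.0), np.float64(-29.4), np.float64(1.2)]
[np.float64(11.2), np.float64(28.4), np.float64(-30.0), np.float64(1.2)]
[np.float64(11.2), np.float64(27.7), np.float64(-30.6), np.float64(1.2)]
[np.float64(11.2), np.float64(27.0), np.float64(-31.2), np.float64(1.2)]
[np.float64(11.2), np.float64(26.3), np.float64(-31.8), np.float64(1.2)]
[np.float64(11.2), np.float64(25.7), np.float64(-32.4), np.float64(1.2)]
[np.float64(11.2), np.float64(24.9), np.float64(-32.9), np.float64(1.2)]
[np.float64(11.2), np.float64(24.2), np.float64(-33.5), np.float64(1.2)]
[np.float64(11.2), np.float64(23.5), np.float64(-34.0), np.float64(1.2)]
```

```bash
python3 - <<'E'
s=open('h.py').read()
i=s.index("    for i in range(n):"); s=s[:i]+'''    rows=[]
    for i in range(n):
        b=np.radians(ps-a*i/n); q=d/n
        rows.append("[f,%.0f,%.1f,%.1f,%.1f,0,0]"%(-q[2],-np.sin(b)*q[0]+np.cos(b)*q[1],np.cos(b)*q[0]+np.sin(b)*q[1],a/n))
    for i in range(0,n,5): print(",".join(rows[i:i+5]))
'''
open('h.py','w').write(s)
from h import *
go(.4705,-.151,.09,-99)
E
```

```text
t 0.9 grasp [ 0.1743 -0.6002  0.2458] psi -73.8 tilt 0.01 q7 -0.08 w 0.999 F [ 0.1 -0.  -0.1]
n 13 world d [ 296.2  449.2 -155.8] turn 25.2
[f,12,31.5,-26.8,1.9,0,0],[f,12,30.6,-27.9,1.9,0,0],[f,12,29.6,-28.9,1.9,0,0],[f,12,28.6,-29.9,1.9,0,0],[f,12,27.6,-30.8,1.9,0,0]
[f,12,26.5,-31.8,1.9,0,0],[f,12,25.5,-32.6,1.9,0,0],[f,12,24.3,-33.5,1.9,0,0],[f,12,23.2,-34.3,1.9,0,0],[f,12,22.0,-35.0,1.9,0,0]
[f,12,20.8,-35.8,1.9,0,0],[f,12,19.6,-36.5,1.9,0,0],[f,12,18.4,-37.1,1.9,0,0]
```

Call:
arm_command(motion=[[60,12,31.5,-27,2,0,0],[60,12,30.5,-28,2,0,0],[60,12,29.5,-29,2,0,0],[60,12,28.5,-30,2,0,0],[60,12,27.5,-31,2,0,0]], newtons=20)

```text
clock: 1.58
position: [0.2887, -0.4259, 0.3446]
ee_rot: [1.13, 1.257, -1.13]
force: [0.3, -0.4, -0.6]
width: 0.657
```

Call:
arm_command(motion=[[60,12,26.5,-32,2,0,0],[60,12,25.5,-32.5,2,0,0],[60,12,24,-33.5,2,0,0],[60,12,23,-34,2,0,0],[60,12,22,-35,2,0,0]])

```text
clock: 2.2
position: [0.4034, -0.2543, 0.2846]
ee_rot: [1.259, 1.176, -1.259]
force: [1.2, -0.7, 0.1]
width: 0.653
```

Call:
arm_command(motion=[[60,12,21,-36,2,0,0],[60,12,19.5,-36.5,2,0,0],[60,12,18,-37,1,0,0],[60,0,0,0,0,0,0]])

```text
clock: 2.7
position: [0.4735, -0.1491, 0.2481]
ee_rot: [1.319, 1.137, -1.317]
force: [-1.3, 0.0, 0.1]
width: 0.653
```

```bash
cat >> h.py <<'E'
def wrist(name):
    s,M,p,g,ps=now(); im=get_image("wrist")
    T=np.eye(4); T[:3,:3]=M; T[:3,3]=p; P=cloud(im,T@np.array(im["tool_from_camera"]))
    cv2.imwrite(f"pics/{name}.png",im["frame"][...,::-1]); np.savez(f"pics/{name}.npz",P=P,f=im["frame"]); return P,im["frame"]
E
python3 - <<'E'
from h import *
go(.4705,-.151,.028,-99)
P,f=wrist("w1")
m=(P[...,0]>.39)&(P[...,0]<.545)&(P[...,1]>-.183)&(P[...,1]<-.12)&(P[...,2]>.0145)&(P[...,2]<.023)
p=P[m]; b=cv2.minAreaRect((p[:,:2]*1000).astype(np.float32)); print(len(p),b,np.median(p,0))
E
```

```text
t 2.7 grasp [ 0.4736 -0.1488  0.0891] psi -98.5 tilt 0.08 q7 -1.55 w 0.653 F [-1.3  0.   0.1]
n 2 world d [ -3.1  -2.2 -61.1] turn 0.5
[f,31,-1.4,1.3,0.3,0,0],[f,31,-1.3,1.3,0.3,0,0]
6215 ((470.564697265625, -150.04632568359375), (18.309080123901367, 120.09647369384766), 81.09274291992188) [ 0.48759976 -0.15215427  0.01702673]
```

View pics/w1.png

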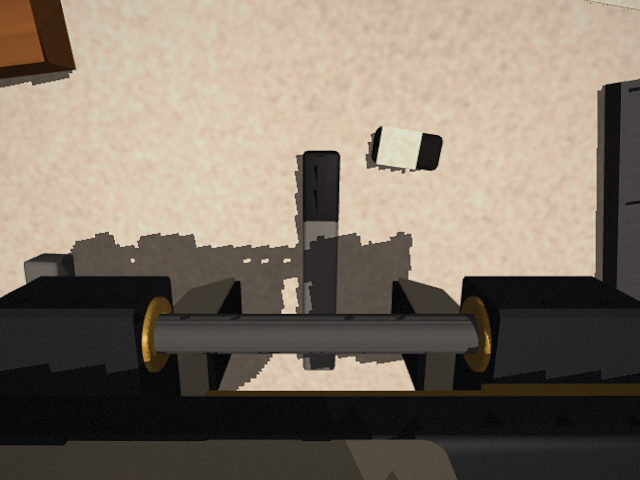

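Call:
arm_command(motion=[[60,30,-2.8,1.6,0.4,0,0],[60,30,0,0,0,0,0],[60,0,0,0,0,0,0],[10,0,0,0,0,0,0],[10,0,0,0,0,0,0]], newtons=20)

```text
clock: 3.38
position: [0.4693, -0.1539, 0.1899]
ee_rot: [1.327, 1.127, -1.326]
force: [0.6, -0.8, 0.7]
width: 0.483
```

Call:
arm_command(motion=[[10,0,0,0,0,0,0],[10,0,0,0,0,0,0],[10,-20,0,0,0,0,0],[10,-40,0,0,0,0,0],[10,-30,0,0,0,0,0]])

```text
clock: 4.0
position: [0.469, -0.1534, 0.2802]
ee_rot: [1.327, 1.128, -1.326]
force: [1.0, -0.5, -0.6]
width: 0.106
```

```bash
python3 - <<'E'
from h import *
for c in ["scene","side"]:
    P=np.load(f"pics/{c}0.npz")["P"]
    m=(abs(P[...,0]-.48)<.1)&(abs(P[...,1]+.387)<.1)&(P[...,2]>.007)&(P[...,2]<.02)
    p=P[m]; print(len(p), np.round(np.percentile(p,[1,99],axis=0),4).tolist(), cv2.minAreaRect((p[:,:2]*1000).astype(np.float32)))
go(.48-.031+.006,-.385,.10,0)
E
```

```text
658 [[0.4116, -0.4653, 0.0071], [0.5434, -0.3062, 0.0152]] ((476.6968994140625, -385.86090087890625), (136.6930694580078, 159.77752685546875), 0.13718007504940033)
1136 [[0.4142, -0.4518, 0.0071], [0.5414, -0.3073, 0.0151]] ((477.7423400878906, -381.1268310546875), (127.55077362060547, 149.68408203125), 0.43652501702308655)
t 4.0 grasp [ 0.4691 -0.1534  0.1212] psi -99.2 tilt 0.04 q7 -1.55 w 0.106 F [ 1.  -0.5 -0.6]
n 9 world d [ -14.1 -231.6  -21.2] turn 80.8
[f,2,2.6,25.6,9.0,0,0],[f,2,6.5,24.9,9.0,0,0],[f,2,10.4,23.6,9.0,0,0],[f,2,13.9,21.7,9.0,0,0],[f,2,17.1,19.3,9.0,0,0]
[f,2,19.9,16.4,9.0,0,0],[f,2,22.2,13.0,9.0,0,0],[f,2,24.0,9.4,9.0,0,0],[f,2,25.2,5.6,9.0,0,0]
```

```bash
python3 - <<'E'
from h import *
P,f=wrist("w2")
m=(P[...,0]>.38)&(P[...,0]<.545)&(P[...,1]>-.185)&(P[...,1]<-.11)&(P[...,2]>.0145)&(P[...,2]<.023)
p=P[m]; b=cv2.minAreaRect((p[:,:2]*1000).astype(np.float32)); print(len(p),b,np.median(p,0))
E
```

```text
4989 ((478.66571044921875, -151.91078186035156), (18.062808990478516, 103.14791870117188), 81.1875991821289) [ 0.48528509 -0.15268767  0.01703092]
```

View pics/w2.png

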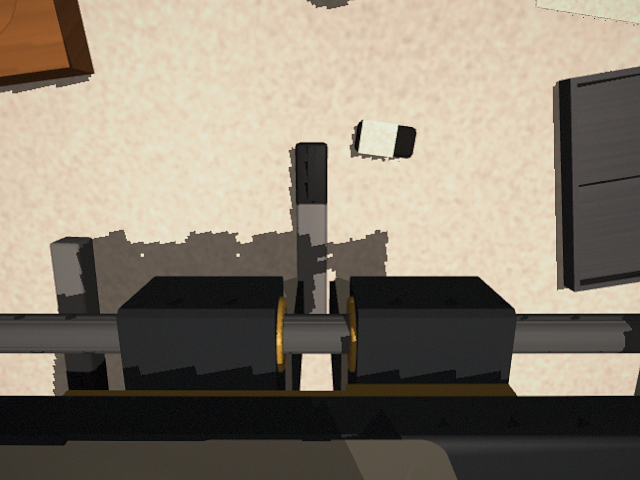

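Call:
arm_command(motion=[[45,0,1,-2.5,0,0,0],[45,0,0,0,0,0,0],[45,0,0,0,0,0,0],[45,32,0,0,0,0,0],[45,32,0,0,0,0,0]], newtons=20)

```text
clock: 4.68
position: [0.4703, -0.1512, 0.2136]
ee_rot: [1.327, 1.129, -1.326]
force: [0.2, -0.8, 0.4]
width: 0.487
```

Call:
arm_command(motion=[[45,29,0,0,0,0,0],[45,0,0,0,0,0,0],[10,0,0,0,0,0,0],[10,0,0,0,0,0,0],[10,0,0,0,0,0,0]])

```text
clock: 5.3
position: [0.4706, -0.1513, 0.1866]
ee_rot: [1.327, 1.127, -1.325]
force: [-0.3, -0.9, 0.2]
width: 0.214
```

Call:
arm_command(motion=[[10,0,0,0,0,0,0],[10,0,0,0,0,0,0],[10,0,0,0,0,0,0]])

```text
clock: 5.68
position: [0.4706, -0.1512, 0.1865]
ee_rot: [1.327, 1.128, -1.326]
force: [-0.4, 1.3, 7.1]
width: 0.193
```

Call:
arm_command(motion=[[10,-20,0,0,0,0,0],[10,-30,0,0,0,0,0],[10,-30,0,0,0,0,0],[10,0,2.5,26,9,0,0],[10,0,6.5,25,9,0,0]])

```text
clock: 6.3
position: [0.467, -0.2035, 0.2666]
ee_rot: [1.553, 0.942, -1.551]
force: [-0.1, 0.1, -0.4]
width: 0.198
```

Call:
arm_command(motion=[[10,0,10.5,23.5,9,0,0],[10,0,14,22,9,0,0],[10,0,17,19,9,0,0],[10,0,20,16.5,9,0,0],[10,0,22,13,9,0,0]])

```text
clock: 6.92
position: [0.4589, -0.3322, 0.2659]
ee_rot: [2.057, 0.317, -2.056]
force: [0.5, -0.6, -0.5]
width: 0.195
```

Call:
arm_command(motion=[[10,0,24,9.5,9,0,0],[10,0,25,5.5,9,0,0],[10,0,0,0,0,0,0]])

```text
clock: 7.3
position: [0.455, -0.3847, 0.2659]
ee_rot: [-2.218, 0.01, 2.219]
force: [-0.2, 0.0, 0.2]
width: 0.192
```

```bash
python3 - <<'E'
from h import *
P,f=wrist("w3")
m=(abs(P[...,0]-.48)<.1)&(P[...,1]<-.2)&(P[...,2]>.0065)&(P[...,2]<.02); p=P[m]
print(len(p),np.round(np.percentile(p,[1,99],axis=0),4).tolist(),cv2.minAreaRect((p[:,:2]*1000).astype(np.float32)))
go(.453,-.386,.031,0)
E
```

```text
5602 [[0.4141, -0.4652, 0.0067], [0.542, -0.3109, 0.0126]] ((477.9184265136719, -386.1200866699219), (128.81919860839844, 158.3965301513672), 0.30979079008102417)
t 7.3 grasp [ 0.4553 -0.3833  0.1067] psi 179.8 tilt 0.02 q7 -2.31 w 0.190 F [-0.1  0.3 -1. ]
n 2 world d [ -2.3  -2.7 -75.7] turn -0.2
[f,38,1.4,1.2,-0.1,0,0],[f,38,1.4,1.2,-0.1,0,0]
```

View pics/w3.png

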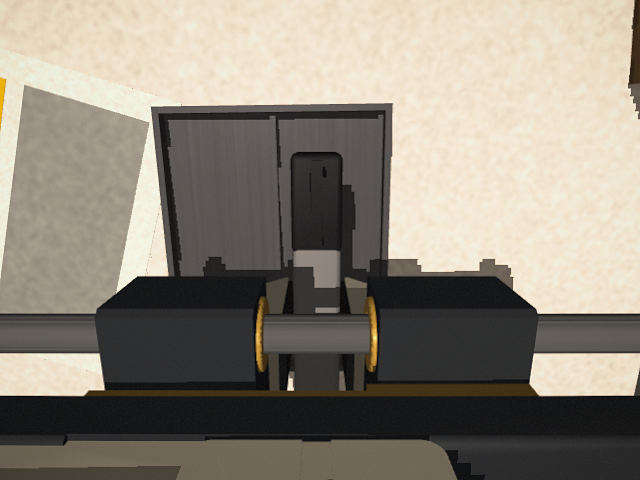

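Call:
arm_command(motion=[[10,30,2.7,3.3,0,0,0],[10,30,0,0,0,0,0],[10,15,0,0,0,0,0],[10,0,0,0,0,0,0],[10,0,0,0,0,0,0]])

```text
clock: 7.98
position: [0.4527, -0.3854, 0.1913]
ee_rot: [-2.221, 0.003, 2.219]
force: [-0.7, -0.3, -0.6]
width: 0.192
```

Call:
arm_command(motion=[[10,1.5,0,0,0,0,0],[10,0,0,0,0,0,0],[28,0,0,0,0,0,0],[28,0,0,0,0,0,0],[28,0,0,0,0,0,0]])

```text
clock: 8.6
position: [0.4524, -0.3855, 0.1893]
ee_rot: [-2.22, 0.004, 2.22]
force: [-0.5, 0.4, -0.7]
width: 0.307
```

Call:
arm_command(motion=[[28,-20,0,0,0,0,0],[28,-40,0,0,0,0,0],[45,-30,0,0,0,0,0],[45,0,0,0,0,0,0]])

```text
clock: 9.1
position: [0.453, -0.3862, 0.2816]
ee_rot: [-2.225, 0.007, 2.217]
force: [0.2, 0.3, 0.1]
width: 0.462
```

```bash
python3 - <<'E'
from h import *
P,f=wrist("w4")
m=(abs(P[...,0]-.453)<.03)&(P[...,1]<-.2)&(P[...,2]>.016)&(P[...,2]<.025); p=P[m]
print(len(p),np.round(np.percentile(p,[1,50,99],axis=0),4).tolist(),cv2.minAreaRect((p[:,:2]*1000).astype(np.float32)))
go(.4375,.005,.12,-101)
E
```

```text
5104 [[0.4435, -0.4435, 0.018], [0.4525, -0.3987, 0.0201], [0.4614, -0.3459, 0.0238]] ((452.4083251953125, -394.3548583984375), (18.38520622253418, 99.50469970703125), 0.07347812503576279)
t 9.2 grasp [ 0.4529 -0.3858  0.1211] psi 179.8 tilt 0.12 q7 -2.31 w 0.479 F [ 0.3  0.8 -0.5]
n 9 world d [-15.4 390.8  -1.1] turn -79.2
[f,0,-43.4,1.9,-8.8,0,0],[f,0,-43.2,-4.8,-8.8,0,0],[f,0,-41.9,-11.4,-8.8,0,0],[f,0,-39.7,-17.6,-8.8,0,0],[f,0,-36.6,-23.5,-8.8,0,0]
[f,0,-32.5,-28.8,-8.8,0,0],[f,0,-27.7,-33.5,-8.8,0,0],[f,0,-22.3,-37.3,-8.8,0,0],[f,0,-16.3,-40.3,-8.8,0,0]
```

Call:
arm_command(motion=[[45,0,-43.5,2,-8.8,0,0],[45,0,-43,-5,-8.8,0,0],[45,0,-42,-11.5,-8.8,0,0],[45,0,-39.5,-17.5,-8.8,0,0],[45,0,-36.5,-23.5,-8.8,0,0]])

```text
clock: 9.78
position: [0.4434, -0.1671, 0.2782]
ee_rot: [1.769, 0.718, -1.772]
force: [1.0, 0.6, -0.4]
width: 0.49
```

Call:
arm_command(motion=[[45,0,-32.5,-29,-8.8,0,0],[45,0,-27.5,-33.5,-8.8,0,0],[45,0,-22.5,-37.5,-8.8,0,0],[45,0,-16.5,-40,-8.8,0,0],[45,0,0,0,0,0,0]])

```text
clock: 10.4
position: [0.4366, 0.0081, 0.2783]
ee_rot: [1.344, 1.118, -1.345]
force: [0.1, -1.0, 0.4]
width: 0.489
```

```bash
python3 - <<'E'
from h import *
P,f=wrist("w5")
m=(P[...,0]>.36)&(P[...,0]<.52)&(P[...,1]>-.04)&(P[...,1]<.05)&(P[...,2]>.0145)&(P[...,2]<.023); p=P[m]
print(len(p),np.round(np.percentile(p,[1,50,99],axis=0),4).tolist(),cv2.minAreaRect((p[:,:2]*1000).astype(np.float32)))
go(.4375,.005,.028,-101.2)
E
```

```text
5237 [[0.3967, -0.0112, 0.0151], [0.4495, 0.0041, 0.017], [0.4954, 0.0207, 0.0201]] ((445.4009094238281, 4.535625457763672), (18.337522506713867, 102.9619140625), 79.07535552978516)
t 10.4 grasp [0.4364 0.0062 0.1194] psi -100.9 tilt 0.11 q7 -1.93 w 0.493 F [-0.5 -0.3 -0. ]
n 3 world d [  1.1  -1.2 -91.4] turn 0.3
[f,30,0.4,0.3,0.1,0,0],[f,30,0.4,0.3,0.1,0,0],[f,30,0.4,0.3,0.1,0,0]
```

Call:
arm_command(motion=[[45,32,1,0,0,0,0],[45,32,0,0,0,0,0],[45,28,0,0,0,0,0],[45,0,0,0,0,0,0],[10,0,0,0,0,0,0]], newtons=20)

```text
clock: 11.08
position: [0.4383, 0.0042, 0.1876]
ee_rot: [1.35, 1.111, -1.351]
force: [-0.0, 0.7, 0.2]
width: 0.425
```

Call:
arm_command(motion=[[10,0,0,0,0,0,0],[10,0,0,0,0,0,0],[10,0,0,0,0,0,0],[10,0,0,0,0,0,0],[10,0,0,0,0,0,0]])

```text
clock: 11.7
position: [0.4385, 0.0049, 0.1879]
ee_rot: [1.35, 1.111, -1.348]
force: [0.6, 0.2, 7.9]
width: 0.192
```

```bash
python3 - <<'E'
from h import *
go(.505,-.386,.0276,-180)
E
```

```text
t 11.7 grasp [0.4387 0.0049 0.0289] psi -101.0 tilt 0.08 q7 -1.95 w 0.192 F [0.6 0.2 7.9]
n 9 world d [  66.3 -390.9   -1.3] turn 79.0
[f,0,15.5,41.2,8.8,0,0],[f,0,21.6,38.4,8.8,0,0],[f,0,27.2,34.6,8.8,0,0],[f,0,32.2,30.1,8.8,0,0],[f,0,36.4,24.8,8.8,0,0]
[f,0,39.8,19.0,8.8,0,0],[f,0,42.2,12.7,8.8,0,0],[f,0,43.6,6.1,8.8,0,0],[f,0,44.0,-0.7,8.8,0,0]
```

Call:
arm_command(motion=[[10,-20,0,0,0,0,0],[10,-30,0,0,0,0,0],[10,-30,0,0,0,0,0],[10,0,15.5,41,8.8,0,0],[10,0,21.5,38.5,8.8,0,0]])

```text
clock: 12.32
position: [0.4531, -0.0825, 0.2681]
ee_rot: [1.57, 0.927, -1.567]
force: [0.5, 0.1, 0.2]
width: 0.189
```

Call:
arm_command(motion=[[10,0,27,34.5,8.8,0,0],[10,0,32,30,8.8,0,0],[10,0,36.5,25,8.8,0,0],[10,0,40,19,8.8,0,0],[10,0,42,12.5,8.8,0,0]])

```text
clock: 12.95
position: [0.4891, -0.3001, 0.2675]
ee_rot: [2.061, 0.31, -2.06]
force: [1.2, -0.5, -0.5]
width: 0.19
```

Call:
arm_command(motion=[[10,0,43.5,6,8.8,0,0],[10,0,44,-0.5,8.8,0,0],[10,0,0,0,0,0,0]])

```text
clock: 13.32
position: [0.5026, -0.3891, 0.2674]
ee_rot: [-2.218, 0.014, 2.218]
force: [-0.6, 0.1, -0.7]
width: 0.19
```

```bash
python3 - <<'E'
from h import *
go(.505,-.386,.033,-180)
E
```

```text
t 13.3 grasp [ 0.5026 -0.3895  0.1084] psi 179.5 tilt 0.17 q7 -2.35 w 0.190 F [-0.6  0.1 -0.7]
n 2 world d [  2.4   3.5 -75.4] turn -0.5
[f,38,-1.8,-1.2,-0.3,0,0],[f,38,-1.8,-1.2,-0.3,0,0]
```

Call:
arm_command(motion=[[10,30,-3.5,-2.5,0,0,0],[10,30,0,0,0,0,0],[10,15,0,0,0,0,0],[10,1,0,0,0,0,0],[10,0,0,0,0,0,0]])

```text
clock: 13.95
position: [0.5061, -0.382, 0.1918]
ee_rot: [-2.221, 0.004, 2.219]
force: [0.7, -0.4, 0.3]
width: 0.188
```

Call:
arm_command(motion=[[28,0,0,0,0,0,0],[28,0,0,0,0,0,0],[28,0,0,0,0,0,0],[28,-20,0,0,0,0,0],[28,-40,0,0,0,0,0]])

```text
clock: 14.58
position: [0.5055, -0.3818, 0.2517]
ee_rot: [-2.216, 0.003, 2.221]
force: [0.5, -0.4, 0.7]
width: 0.305
```

Call:
arm_command(motion=[[70,-40,0,0,0,0,0],[70,0,0,0,0,0,0]])

```text
clock: 14.82
position: [0.5068, -0.3832, 0.2961]
ee_rot: [2.228, -0.009, -2.214]
force: [0.1, -0.7, 0.4]
width: 0.474
```

```bash
python3 - <<'E'
from h import *
P,f=wrist("w6")
for x in (.453,.505):
    m=(abs(P[...,0]-x)<.03)&(P[...,1]<-.3)&(P[...,2]>.016)&(P[...,2]<.025); p=P[m]
    print(len(p),np.round(np.percentile(p,[1,50,99],axis=0),4).tolist(),cv2.minAreaRect((p[:,:2]*1000).astype(np.float32)))
go(.626,-.195,.12,-180)
E
```

```text
4211 [[0.444, -0.4437, 0.0168], [0.4533, -0.4027, 0.0201], [0.4617, -0.3566, 0.0238]] ((452.6622009277344, -398.96881103515625), (18.494916915893555, 90.64081573486328), 0.04225572571158409)
4734 [[0.4974, -0.4386, 0.0179], [0.5064, -0.3907, 0.02], [0.5153, -0.3371, 0.0235]] ((506.27349853515625, -387.26568603515625), (104.00199127197266, 18.356430053710938), 89.80535888671875)
t 14.9 grasp [ 0.5069 -0.3829  0.135 ] psi 179.8 tilt 0.24 q7 -2.36 w 0.518 F [-0.4  0.3 -0.2]
n 5 world d [119.1 187.9 -15. ] turn -0.2
[f,3,-37.7,-23.7,-0.0,0,0],[f,3,-37.6,-23.7,-0.0,0,0],[f,3,-37.6,-23.7,-0.0,0,0],[f,3,-37.6,-23.8,-0.0,0,0],[f,3,-37.6,-23.8,-0.0,0,0]
```

```bash
python3 - <<'E'
from h import *
go(.626,-.195,.12,-90,25)
E
```

```text
t 14.9 grasp [ 0.5069 -0.3829  0.135 ] psi 179.8 tilt 0.24 q7 -2.36 w 0.518 F [-0.4  0.3 -0.2]
n 10 world d [119.1 187.9 -15. ] turn 89.8
[f,1,-18.8,-11.8,9.0,0,0],[f,1,-20.4,-8.8,9.0,0,0],[f,1,-21.6,-5.5,9.0,0,0],[f,1,-22.2,-2.0,9.0,0,0],[f,1,-22.2,1.5,9.0,0,0]
[f,1,-21.7,4.9,9.0,0,0],[f,1,-20.7,8.2,9.0,0,0],[f,1,-19.1,11.4,9.0,0,0],[f,1,-17.1,14.2,9.0,0,0],[f,1,-14.7,16.7,9.0,0,0]
```

```bash
python3 - <<'E'
from h import *
go(.626,-.195,.12,-93,25)
E
```

```text
t 14.9 grasp [ 0.5069 -0.3829  0.135 ] psi 179.8 tilt 0.24 q7 -2.36 w 0.518 F [-0.4  0.3 -0.2]
n 10 world d [119.1 187.9 -15. ] turn -87.2
[f,1,-18.8,-11.8,-8.7,0,0],[f,1,-16.8,-14.6,-8.7,0,0],[f,1,-14.4,-16.9,-8.7,0,0],[f,1,-11.7,-18.9,-8.7,0,0],[f,1,-8.7,-20.5,-8.7,0,0]
[f,1,-5.5,-21.6,-8.7,0,0],[f,1,-2.1,-22.1,-8.7,0,0],[f,1,1.2,-22.2,-8.7,0,0],[f,1,4.6,-21.8,-8.7,0,0],[f,1,7.8,-20.8,-8.7,0,0]
```

Call:
arm_command(motion=[[75,1,-19,-12,-8.7,0,0],[75,1,-17,-14.5,-8.7,0,0],[75,1,-14.5,-17,-8.7,0,0],[75,1,-11.5,-19,-8.7,0,0],[75,1,-8.5,-20.5,-8.7,0,0]])

```text
clock: 15.5
position: [0.5658, -0.2872, 0.2855]
ee_rot: [1.775, 0.711, -1.778]
force: [0.4, 0.6, 0.1]
width: 0.815
```

Call:
arm_command(motion=[[75,1,-5.5,-21.5,-8.7,0,0],[75,1,-2,-22,-8.7,0,0],[75,1,1,-22,-8.7,0,0],[75,1,4.5,-22,-8.7,0,0],[75,1,8,-21,-8.7,0,0]])

```text
clock: 16.12
position: [0.6254, -0.1933, 0.2805]
ee_rot: [1.246, 1.186, -1.248]
force: [-0.2, 0.0, -1.0]
width: 0.815
```

```bash
python3 - <<'E'
from h import *
P,f=wrist("w7")
q=P[(np.hypot(P[...,0]-.626,P[...,1]+.195)<.035)&(P[...,2]>.044)&(P[...,2]<.058)]
print(len(q),np.round(np.percentile(q,[1,50,99],axis=0),4).tolist(),cv2.minEnclosingCircle((q[:,:2]*1000).astype(np.float32)))
go(.626,-.195,.038,-93)
E
```

```text
3960 [[0.6101, -0.2126, 0.046], [0.6282, -0.1951, 0.049], [0.6454, -0.1776, 0.0505]] ((627.0193481445312, -195.23434448242188), 19.35328483581543)
t 16.2 grasp [ 0.627  -0.1894  0.1214] psi -92.3 tilt 0.15 q7 -1.43 w 0.818 F [1.6 2.3 0.8]
n 2 world d [ -1.   -5.6 -83.4] turn 0.7
[f,42,-0.4,2.8,0.4,0,0],[f,42,-0.4,2.8,0.4,0,0]
```

View pics/w7.png

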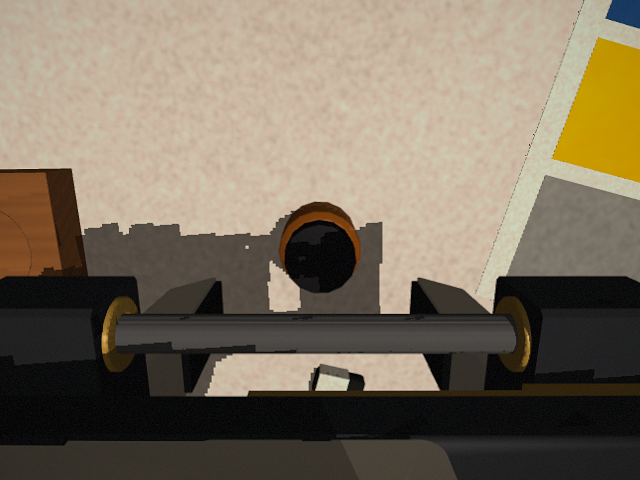

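Call:
arm_command(motion=[[75,0,0,0,0,0,0],[75,0,0,0,0,0,0]])

```text
clock: 16.42
position: [0.6248, -0.1953, 0.2809]
ee_rot: [1.252, 1.181, -1.254]
force: [-0.9, -1.0, -0.5]
width: 0.82
```

```bash
python3 - <<'E'
from h import *
go(.627,-.1952,.038)
E
```

```text
t 16.4 grasp [ 0.6246 -0.1954  0.1219] psi -93.4 tilt 0.08 q7 -1.44 w 0.820 F [-0.9 -1.  -0.5]
n 2 world d [  2.4   0.2 -83.9] turn 0
[f,42,1.2,-0.2,0.0,0,0],[f,42,1.2,-0.2,0.0,0,0]
```

Call:
arm_command(motion=[[75,30,2,0,0,0,0],[75,30,0,0,0,0,0],[75,24,0,0,0,0,0],[75,0,0,0,0,0,0],[30,0,0,0,0,0,0]], newtons=20)

```text
clock: 17.05
position: [0.6276, -0.1949, 0.1982]
ee_rot: [1.251, 1.18, -1.251]
force: [0.5, 0.8, 0.5]
width: 0.752
```

Call:
arm_command(motion=[[30,0,0,0,0,0,0],[30,0,0,0,0,0,0],[30,0,0,0,0,0,0],[30,0,0,0,0,0,0]])

```text
clock: 17.55
position: [0.6278, -0.1943, 0.198]
ee_rot: [1.251, 1.181, -1.25]
force: [-1.1, 0.2, 6.4]
width: 0.493
```

```bash
python3 - <<'E'
from h import *
go(.487,.314,.038,0)
E
```

```text
t 17.6 grasp [ 0.6279 -0.1944  0.039 ] psi -93.2 tilt 0.07 q7 -1.44 w 0.493 F [-1.1  0.2  6.4]
n 12 world d [-140.9  508.4   -1. ] turn 86.8
[f,0,-14.1,-41.6,7.2,0,0],[f,0,-19.2,-39.5,7.2,0,0],[f,0,-24.1,-36.8,7.2,0,0],[f,0,-28.5,-33.5,7.2,0,0],[f,0,-32.5,-29.6,7.2,0,0]
[f,0,-36.0,-25.3,7.2,0,0],[f,0,-38.9,-20.6,7.2,0,0],[f,0,-41.1,-15.5,7.2,0,0],[f,0,-42.8,-10.2,7.2,0,0],[f,0,-43.7,-4.7,7.2,0,0]
[f,0,-44.0,0.8,7.2,0,0],[f,0,-43.5,6.3,7.2,0,0]
```

```bash
python3 - <<'E'
from h import *
go(.487,.314,.150,-87)
E
```

```text
t 17.6 grasp [ 0.6279 -0.1944  0.039 ] psi -93.2 tilt 0.07 q7 -1.44 w 0.493 F [-1.1  0.2  6.4]
n 12 world d [-140.9  508.4  111. ] turn -6.2
[f,-9,-14.1,-41.6,-0.5,0,0],[f,-9,-13.7,-41.8,-0.5,0,0],[f,-9,-13.3,-41.9,-0.5,0,0],[f,-9,-13.0,-42.0,-0.5,0,0],[f,-9,-12.6,-42.1,-0.5,0,0]
[f,-9,-12.2,-42.2,-0.5,0,0],[f,-9,-11.8,-42.3,-0.5,0,0],[f,-9,-11.4,-42.5,-0.5,0,0],[f,-9,-11.1,-42.6,-0.5,0,0],[f,-9,-10.7,-42.7,-0.5,0,0]
[f,-9,-10.3,-42.7,-0.5,0,0],[f,-9,-9.9,-42.8,-0.5,0,0]
```

Call:
arm_command(motion=[[30,-15,0,0,0,0,0],[30,-30,0,0,0,0,0],[30,-35,0,0,0,0,0],[30,-30,0,0,0,0,0]])

```text
clock: 18.05
position: [0.6275, -0.1941, 0.3093]
ee_rot: [1.251, 1.182, -1.25]
force: [-0.1, 1.0, -1.5]
width: 0.492
```

```bash
python3 - <<'E'
from h import *
go(.487,.314,.150,-87)
E
```

```text
t 18.1 grasp [ 0.6276 -0.1941  0.1503] psi -93.2 tilt 0.05 q7 -1.43 w 0.492 F [-0.1  1.  -1.5]
n 12 world d [-1.406e+02  5.081e+02 -3.000e-01] turn -6.2
[f,0,-14.1,-41.6,-0.5,0,0],[f,0,-13.7,-41.7,-0.5,0,0],[f,0,-13.3,-41.9,-0.5,0,0],[f,0,-12.9,-42.0,-0.5,0,0],[f,0,-12.6,-42.1,-0.5,0,0]
[f,0,-12.2,-42.2,-0.5,0,0],[f,0,-11.8,-42.3,-0.5,0,0],[f,0,-11.4,-42.4,-0.5,0,0],[f,0,-11.0,-42.5,-0.5,0,0],[f,0,-10.6,-42.6,-0.5,0,0]
[f,0,-10.3,-42.7,-0.5,0,0],[f,0,-9.9,-42.8,-0.5,0,0]
```

Call:
arm_command(motion=[[30,0,-7,-21,-0.5,0,0],[30,0,-14,-41.5,-0.5,0,0],[30,0,-13.5,-42,-0.5,0,0],[30,0,-13,-42,-0.5,0,0],[30,0,-12.5,-42,-0.5,0,0]])

```text
clock: 18.68
position: [0.573, -0.0012, 0.3067]
ee_rot: [1.217, 1.206, -1.218]
force: [-0.5, -0.2, -1.6]
width: 0.489
```

Call:
arm_command(motion=[[30,0,-12.5,-42,-0.5,0,0],[30,0,-12,-42,-0.5,0,0],[30,0,-12,-42.5,-0.5,0,0],[30,0,-11.5,-42.5,-0.5,0,0],[30,0,-11,-42.5,-0.5,0,0]])

```text
clock: 19.3
position: [0.5125, 0.2095, 0.3067]
ee_rot: [1.184, 1.226, -1.186]
force: [0.7, 0.6, -0.6]
width: 0.493
```

Call:
arm_command(motion=[[30,0,-10.5,-42.5,-0.5,0,0],[30,0,-10,-42.5,-0.5,0,0],[30,0,-5,-21,0,0,0],[30,0,0,0,0,0,0],[30,0,0,0,0,0,0]])

```text
clock: 19.92
position: [0.4852, 0.3109, 0.3069]
ee_rot: [1.173, 1.23, -1.175]
force: [-0.1, -0.5, -0.2]
width: 0.492
```

```bash
python3 - <<'E'
from h import *
P,f=wrist("w8")
m=(abs(P[...,0]-.486)<.08)&(abs(P[...,1]-.354)<.11)&(P[...,2]>.0105)&(P[...,2]<.022); p=P[m]
print(len(p),np.round(np.percentile(p,[1,50,99],axis=0),4).tolist(),cv2.minAreaRect((p[:,:2]*1000).astype(np.float32)))
go(.487,.314,.045,-87)
E
```

```text
4299 [[0.4459, 0.2721, 0.0108], [0.5144, 0.355, 0.0149], [0.53, 0.4373, 0.0166]] ((485.2028503417969, 354.84228515625), (84.38887023925781, 165.10487365722656), 2.7039356231689453)
t 20.0 grasp [0.4854 0.3105 0.148 ] psi -87.3 tilt 0.09 q7 -2.27 w 0.490 F [-0.6  0.5 -0.6]
n 3 world d [   1.6    3.5 -103. ] turn -0.3
[f,34,0.6,-1.1,-0.1,0,0],[f,34,0.6,-1.1,-0.1,0,0],[f,34,0.6,-1.1,-0.1,0,0]
```

View pics/w8.png

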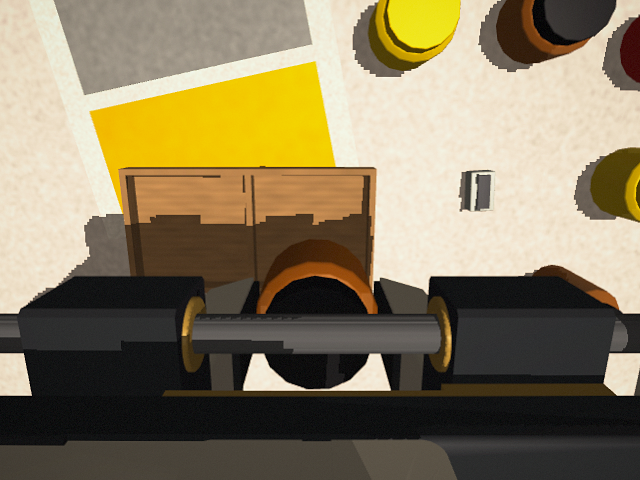

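Call:
arm_command(motion=[[30,30,2,-4,0,0,0],[30,35,0,0,0,0,0],[30,27,0,0,0,0,0],[30,8,0,0,0,0,0],[30,0,0,0,0,0,0]])

```text
clock: 20.6
position: [0.487, 0.3158, 0.2073]
ee_rot: [1.174, 1.231, -1.175]
force: [-0.9, -0.1, -0.9]
width: 0.497
```

Call:
arm_command(motion=[[30,3,0,0,0,0,0],[30,1.5,0,0,0,0,0],[30,0,0,0,0,0,0]])

```text
clock: 20.98
position: [0.4867, 0.3167, 0.2031]
ee_rot: [1.174, 1.232, -1.173]
force: [0.8, -0.0, -0.0]
width: 0.495
```

Call:
arm_command(motion=[[30,1,0,0,0,0,0],[30,1,0,0,0,0,0],[30,0,0,0,0,0,0]])

```text
clock: 21.35
position: [0.4866, 0.3167, 0.201]
ee_rot: [1.173, 1.232, -1.173]
force: [-0.7, -1.5, 4.1]
width: 0.492
```

```bash
python3 - <<'E'
from h import *
go(.487,.314,.045,-87)
E
```

```text
t 21.4 grasp [0.4866 0.3167 0.042 ] psi -87.2 tilt 0.01 q7 -2.31 w 0.492 F [-0.7 -1.5  4.1]
n 1 world d [ 0.4 -2.7  3. ] turn -0.2
[f,-3,0.3,2.8,-0.2,0,0]
```

Call:
arm_command(motion=[[62,0,0,0,0,0,0],[62,0,0,0,0,0,0],[62,0,0,0,0,0,0],[62,0,0,0,0,0,0],[62,-15,0,0,0,0,0]])

```text
clock: 21.98
position: [0.4862, 0.3163, 0.2153]
ee_rot: [1.171, 1.232, -1.175]
force: [-0.4, -0.6, -0.0]
width: 0.671
```

Call:
arm_command(motion=[[62,-30,0,0,0,0,0],[62,-40,0,0,0,0,0],[62,-20,0,0,0,0,0],[62,0,0,0,0,0,0]])

```text
clock: 22.48
position: [0.487, 0.317, 0.3084]
ee_rot: [1.177, 1.231, -1.169]
force: [-0.1, -1.2, 0.1]
width: 0.677
```

```bash
python3 - <<'E'
from h import *
P,f=wrist("w9")
q=P[(np.hypot(P[...,0]-.487,P[...,1]-.316)<.035)&(P[...,2]>.044)&(P[...,2]<.062)]
print(len(q),np.round(np.percentile(q,[1,50,99],axis=0),4).tolist(),cv2.minEnclosingCircle((q[:,:2]*1000).astype(np.float32)))
go(.6215,.183,.15,-5)
E
```

```text
3261 [[0.4687, 0.2994, 0.0457], [0.4872, 0.3168, 0.052], [0.5044, 0.3343, 0.0535]] ((486.0093994140625, 316.8309631347656), 19.081886291503906)
t 22.5 grasp [0.4869 0.3169 0.1479] psi -87.2 tilt 0.12 q7 -2.28 w 0.675 F [-0.3 -0.2 -0.4]
n 10 world d [ 134.6 -133.9    2.1] turn -82.2
[f,-0,12.8,14.0,-8.2,0,0],[f,-0,10.6,15.7,-8.2,0,0],[f,-0,8.3,17.1,-8.2,0,0],[f,-0,5.8,18.1,-8.2,0,0],[f,-0,3.1,18.7,-8.2,0,0]
[f,-0,0.4,19.0,-8.2,0,0],[f,-0,-2.3,18.8,-8.2,0,0],[f,-0,-5.0,18.3,-8.2,0,0],[f,-0,-7.5,17.4,-8.2,0,0],[f,-0,-10.0,16.2,-8.2,0,0]
```

View pics/w9.png

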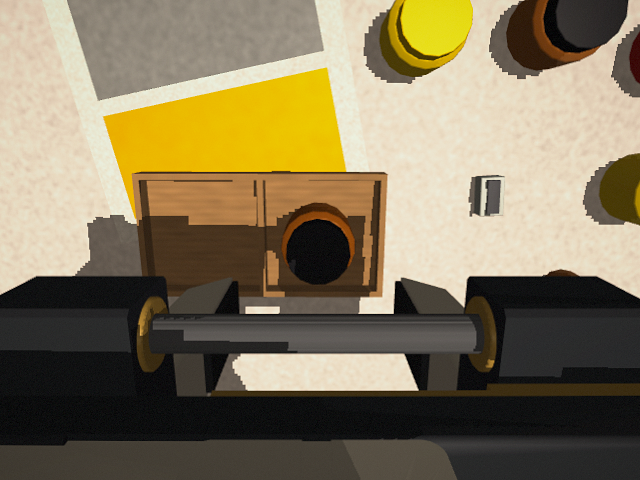

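Call:
arm_command(motion=[[70,0,13,14,-8.2,0,0],[70,0,10.5,15.5,-8.2,0,0],[70,0,8.5,17,-8.2,0,0],[70,0,6,18,-8.2,0,0],[70,0,3,18.5,-8.2,0,0]])

```text
clock: 23.15
position: [0.554, 0.2496, 0.3046]
ee_rot: [0.625, 1.48, -0.628]
force: [-0.4, -0.4, -1.3]
width: 0.762
```

Call:
arm_command(motion=[[70,0,0.5,19,-8.2,0,0],[70,0,-2.5,19,-8.2,0,0],[70,0,-5,18.5,-8.2,0,0],[70,0,-7.5,17.5,-8.2,0,0],[70,0,-10,16,-8.2,0,0]])

```text
clock: 23.78
position: [0.6213, 0.1822, 0.3045]
ee_rot: [0.067, 1.572, -0.068]
force: [0.5, -0.8, 0.6]
width: 0.764
```

Call:
arm_command(motion=[[70,0,0,0,0,0,0],[70,0,0,0,0,0,0]])

```text
clock: 24.02
position: [0.6204, 0.1836, 0.3051]
ee_rot: [0.073, 1.571, -0.073]
force: [-0.1, 0.9, -0.5]
width: 0.76
```

```bash
python3 - <<'E'
from h import *
P,f=wrist("w10")
q=P[(np.hypot(P[...,0]-.6215,P[...,1]-.183)<.035)&(P[...,2]>.044)&(P[...,2]<.058)]
print(len(q),np.round(np.percentile(q,[1,50,99],axis=0),4).tolist(),cv2.minEnclosingCircle((q[:,:2]*1000).astype(np.float32)))
go(.6215,.183,.039,-5)
E
```

```text
3222 [[0.6057, 0.1658, 0.0458], [0.6231, 0.1839, 0.0491], [0.6405, 0.2013, 0.0506]] ((623.1898803710938, 183.14674377441406), 18.99864959716797)
t 24.1 grasp [0.6202 0.184  0.1463] psi -5.3 tilt 0.07 q7 -0.73 w 0.766 F [-0.8 -0.3  0.4]
n 3 world d [   1.3   -1.  -107.3] turn -0.3
[f,36,-0.3,0.5,-0.1,0,0],[f,36,-0.3,0.5,-0.1,0,0],[f,36,-0.3,0.5,-0.1,0,0]
```

View pics/w10.png

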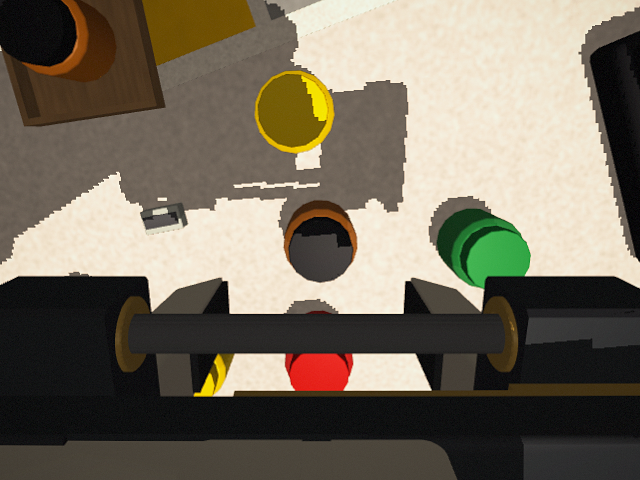

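Call:
arm_command(motion=[[70,30,-0.5,2.5,0,0,0],[70,40,0,0,0,0,0],[70,30,0,0,0,0,0],[70,7,0,0,0,0,0],[70,0,0,0,0,0,0]], newtons=20)

```text
clock: 24.7
position: [0.6235, 0.1829, 0.1992]
ee_rot: [0.071, 1.57, -0.071]
force: [-0.4, 0.6, 0.1]
width: 0.763
```

Call:
arm_command(motion=[[30,0,0,0,0,0,0],[30,0,0,0,0,0,0],[30,0,0,0,0,0,0],[30,0,0,0,0,0,0],[30,0,0,0,0,0,0]])

```text
clock: 25.32
position: [0.6238, 0.1823, 0.1995]
ee_rot: [0.072, 1.569, -0.071]
force: [-1.6, -0.9, 5.8]
width: 0.489
```

Call:
arm_command(motion=[[30,-15,0,0,0,0,0],[30,-30,0,0,0,0,0],[30,-35,0,0,0,0,0],[30,-30,0,0,0,0,0],[30,0,0,0,0,0,0]])

```text
clock: 25.95
position: [0.6243, 0.1827, 0.312]
ee_rot: [0.073, 1.565, -0.07]
force: [0.3, -0.2, -1.6]
width: 0.489
```

```bash
python3 - <<'E'
from h import *
go(.4833,.3948,.15,2.7)
E
```

```text
t 25.9 grasp [0.6251 0.183  0.153 ] psi -5.2 tilt 0.30 q7 -0.72 w 0.489 F [ 0.3 -0.2 -1.6]
n 6 world d [-141.8  211.8   -3. ] turn -7.9
[f,1,33.0,-26.7,-1.3,0,0],[f,1,33.6,-26.0,-1.3,0,0],[f,1,34.2,-25.2,-1.3,0,0],[f,1,34.8,-24.4,-1.3,0,0],[f,1,35.3,-23.6,-1.3,0,0]
[f,1,35.9,-22.8,-1.3,0,0]
```

Call:
arm_command(motion=[[30,0,16.5,-13,-1.3,0,0],[30,0,33,-26.5,-1.3,0,0],[30,0,33.5,-26,-1.3,0,0],[30,0,34,-25,-1.3,0,0],[30,0,35,-24.5,-1.3,0,0]])

```text
clock: 26.58
position: [0.5123, 0.3406, 0.3073]
ee_rot: [-0.021, 1.573, 0.02]
force: [-0.0, -0.4, -0.8]
width: 0.496
```

Call:
arm_command(motion=[[30,0,35,-23.5,-1.3,0,0],[30,0,20,-13.5,0,0,0],[30,0,0,0,0,0,0],[30,0,0,0,0,0,0]])

```text
clock: 27.08
position: [0.4758, 0.3922, 0.3077]
ee_rot: [-0.037, 1.572, 0.035]
force: [0.3, 0.5, -1.1]
width: 0.491
```

```bash
python3 - <<'E'
from h import *
go(.4833,.3948,.0435,2.7)
E
```

```text
t 27.1 grasp [0.4756 0.3919 0.1487] psi 2.6 tilt 0.11 q7 -1.03 w 0.491 F [ 0.3  0.5 -1.1]
n 3 world d [   7.7    2.9 -105.2] turn -0.1
[f,35,0.8,2.6,-0.0,0,0],[f,35,0.8,2.6,-0.0,0,0],[f,35,0.8,2.6,-0.0,0,0]
```

Call:
arm_command(motion=[[30,25,2.5,7.5,0,0,0],[30,40,0,0,0,0,0],[30,27,0,0,0,0,0],[30,8,0,0,0,0,0],[30,0,0,0,0,0,0]])

```text
clock: 27.7
position: [0.4839, 0.3949, 0.2086]
ee_rot: [-0.035, 1.571, 0.035]
force: [-0.8, -0.1, -1.1]
width: 0.492
```

Call:
arm_command(motion=[[30,2,0,0,0,0,0],[30,1,0,0,0,0,0],[30,0,0,0,0,0,0]])

```text
clock: 28.08
position: [0.4837, 0.3954, 0.2062]
ee_rot: [-0.035, 1.57, 0.036]
force: [-0.1, 0.8, -1.0]
width: 0.494
```

```bash
python3 - <<'E'
from h import *
go(.4833,.3948,.0435,2.7)
E
```

```text
t 28.1 grasp [0.4838 0.3955 0.0472] psi 2.6 tilt 0.04 q7 -1.09 w 0.494 F [-0.1  0.8 -1. ]
n 1 world d [-0.5 -0.7 -3.7] turn -0.1
[f,4,-0.7,-0.5,-0.1,0,0]
```

Call:
arm_command(motion=[[30,1.5,0,0,0,0,0],[30,1,0,0,0,0,0],[30,1,0,0,0,0,0],[30,0,0,0,0,0,0],[30,0,0,0,0,0,0]])

```text
clock: 28.7
position: [0.4835, 0.3954, 0.2025]
ee_rot: [-0.036, 1.57, 0.036]
force: [-1.3, -2.5, 5.9]
width: 0.496
```

Contact at 5.9 N upward; release, rise, and look.

Call:
arm_command(motion=[[62,0,0,0,0,0,0],[62,0,0,0,0,0,0],[62,0,0,0,0,0,0],[62,0,0,0,0,0,0],[62,-15,0,0,0,0,0]])

```text
clock: 29.32
position: [0.4832, 0.395, 0.2167]
ee_rot: [-0.037, 1.572, 0.034]
force: [-0.7, 0.6, -0.2]
width: 0.676
```

Call:
arm_command(motion=[[62,-30,0,0,0,0,0],[62,-40,0,0,0,0,0],[62,-30,0,0,0,0,0],[62,0,0,0,0,0,0],[62,0,0,0,0,0,0]])

```text
clock: 29.95
position: [0.4834, 0.3951, 0.3174]
ee_rot: [-0.036, 1.57, 0.035]
force: [0.2, -0.0, -0.3]
width: 0.676
```

```bash
python3 - <<'E'
from h import *
P,f=wrist("w11")
for c in [(.487,.317),(.484,.395)]:
    q=P[(np.hypot(P[...,0]-c[0],P[...,1]-c[1])<.032)&(P[...,2]>.044)&(P[...,2]<.062)]
    print(len(q)); 
    if len(q): print(np.round(np.percentile(q,[1,50,99],axis=0),4).tolist())
for c in ("scene","side"):
    P=np.load(f"pics/{c}0.npz")["P"]
    for z0,z1 in ((.01,.045),(.06,.09)):
        q=P[(np.hypot(P[...,0]-.452,P[...,1]-.141)<.03)&(P[...,2]>z0)&(P[...,2]<z1)]
        print(c,z0,len(q),np.round(np.percentile(q,[2,50,98],axis=0),4).tolist())
go(.4515,.1405,.16,3)
E
```

```text
1723
[[0.4686, 0.2998, 0.0506], [0.4867, 0.3138, 0.0522], [0.5043, 0.3244, 0.0536]]
3056
[[0.4667, 0.3787, 0.0458], [0.484, 0.3971, 0.0521], [0.5015, 0.4144, 0.0536]]
scene 0.01 100 [[0.442, 0.1252, 0.0133], [0.4627, 0.1323, 0.0312], [0.4702, 0.154, 0.0439]]
scene 0.06 44 [[0.4474, 0.1327, 0.061], [0.4557, 0.1383, 0.0677], [0.4627, 0.1489, 0.0813]]
side 0.01 183 [[0.4382, 0.1222, 0.0107], [0.4522, 0.1268, 0.0278], [0.467, 0.1378, 0.0441]]
side 0.06 77 [[0.4452, 0.1292, 0.0603], [0.4534, 0.1358, 0.0676], [0.4604, 0.1434, 0.083]]
t 30.0 grasp [0.4833 0.3949 0.1578] psi 2.6 tilt 0.06 q7 -1.02 w 0.674 F [-0.5  0.4 -1.1]
n 6 world d [ -31.8 -254.4    2.2] turn -0.4
[f,-0,-42.1,-7.2,-0.1,0,0],[f,-0,-42.1,-7.3,-0.1,0,0],[f,-0,-42.1,-7.3,-0.1,0,0],[f,-0,-42.1,-7.4,-0.1,0,0],[f,-0,-42.1,-7.4,-0.1,0,0]
[f,-0,-42.1,-7.5,-0.1,0,0]
```

```bash
python3 - <<'E'
from h import *
go(.4525,.1395,.16,30)
E
```

```text
t 30.0 grasp [0.4833 0.3949 0.1578] psi 2.6 tilt 0.06 q7 -1.02 w 0.674 F [-0.5  0.4 -1.1]
n 6 world d [ -30.8 -255.4    2.2] turn -27.4
[f,-0,-42.3,-7.1,-4.6,0,0],[f,-0,-41.6,-10.4,-4.6,0,0],[f,-0,-40.6,-13.7,-4.6,0,0],[f,-0,-39.4,-16.9,-4.6,0,0],[f,-0,-37.9,-20.0,-4.6,0,0]
[f,-0,-36.2,-22.9,-4.6,0,0]
```

Call:
arm_command(motion=[[55,0,-42,-7,-4.6,0,0],[55,0,-41.5,-10.5,-4.6,0,0],[55,0,-40.5,-13.5,-4.6,0,0],[55,0,-39.5,-17,-4.6,0,0],[55,0,-38,-20,-4.6,0,0]])

```text
clock: 30.62
position: [0.4575, 0.1813, 0.3163]
ee_rot: [-0.353, 1.544, 0.352]
force: [1.0, -0.6, -0.3]
width: 0.599
```

Call:
arm_command(motion=[[55,0,-36,-23,-4.6,0,0],[55,0,0,0,0,0,0],[55,0,0,0,0,0,0]])

```text
clock: 31.0
position: [0.4529, 0.1406, 0.3169]
ee_rot: [-0.412, 1.532, 0.413]
force: [0.5, -0.3, -1.1]
width: 0.598
```

```bash
python3 - <<'E'
from h import *
P,f=wrist("w12")
for z0,z1 in ((.02,.06),(.06,.09)):
    q=P[(np.hypot(P[...,0]-.452,P[...,1]-.139)<.03)&(P[...,2]>z0)&(P[...,2]<z1)]
    print(len(q),np.round(np.percentile(q,[2,50,98],axis=0),4).tolist())
go(.4525,.1395,.043,30)
E
```

```text
1444 [[0.438, 0.1275, 0.0225], [0.448, 0.1495, 0.0508], [0.4674, 0.1568, 0.0576]]
952 [[0.4442, 0.1328, 0.0614], [0.4516, 0.1438, 0.0643], [0.4622, 0.1506, 0.0815]]
t 31.1 grasp [0.4528 0.1414 0.158 ] psi 30.2 tilt 0.04 q7 -0.21 w 0.603 F [0.9 0.  0.4]
n 3 world d [  -0.3   -1.9 -115. ] turn 0.2
[f,38,-0.5,-0.4,0.1,0,0],[f,38,-0.5,-0.4,0.1,0,0],[f,38,-0.5,-0.4,0.1,0,0]
```

View pics/w12.png

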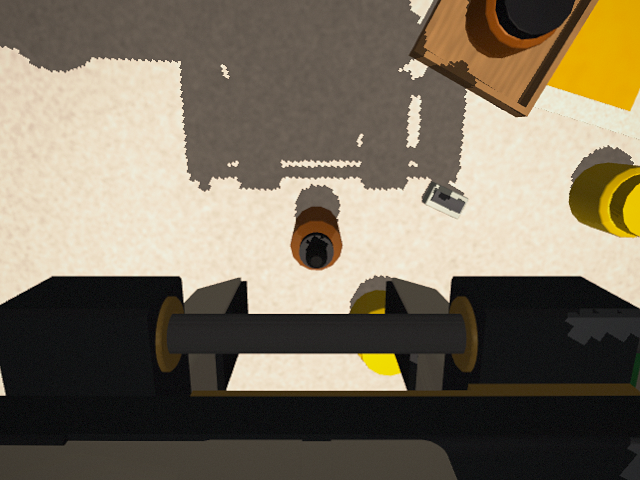

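Call:
arm_command(motion=[[55,25,0,0,0,0,0],[55,40,0,0,0,0,0],[55,35,0,0,0,0,0],[55,15,0,0,0,0,0],[55,0,0,0,0,0,0]], newtons=15)

```text
clock: 31.68
position: [0.4526, 0.1413, 0.2018]
ee_rot: [-0.414, 1.532, 0.415]
force: [-0.2, 0.8, 0.1]
width: 0.595
```

Call:
arm_command(motion=[[20,0,0,0,0,0,0],[20,0,0,0,0,0,0],[20,0,0,0,0,0,0],[20,0,0,0,0,0,0],[20,0,0,0,0,0,0]])

```text
clock: 32.3
position: [0.4532, 0.1405, 0.2029]
ee_rot: [-0.413, 1.53, 0.413]
force: [-0.2, -1.2, 7.7]
width: 0.346
```

```bash
python3 - <<'E'
from h import *
go(.634,.0,.16,30)
E
```

```text
t 32.3 grasp [0.4534 0.1405 0.0439] psi 30.2 tilt 0.08 q7 -0.39 w 0.346 F [-0.2 -1.2  7.7]
n 6 world d [ 180.6 -140.5  116.1] turn 0.2
[f,-19,-35.4,14.2,0.0,0,0],[f,-19,-35.4,14.3,0.0,0,0],[f,-19,-35.4,14.3,0.0,0,0],[f,-19,-35.4,14.3,0.0,0,0],[f,-19,-35.3,14.3,0.0,0,0]
[f,-19,-35.3,14.3,0.0,0,0]
```

Call:
arm_command(motion=[[20,-15,0,0,0,0,0],[20,-35,0,0,0,0,0],[20,-35,0,0,0,0,0],[20,-30,0,0,0,0,0],[20,0,-17.5,7,0,0,0]])

```text
clock: 32.92
position: [0.4679, 0.1298, 0.3201]
ee_rot: [-0.414, 1.526, 0.415]
force: [0.7, 0.1, -1.3]
width: 0.341
```

Call:
arm_command(motion=[[20,0,-35.5,14,0,0,0],[20,0,-35.5,14.5,0,0,0],[20,0,-35.5,14.5,0,0,0],[20,0,-35.5,14,0,0,0],[20,0,-35.5,14,0,0,0]])

```text
clock: 33.55
position: [0.6194, 0.0091, 0.3162]
ee_rot: [-0.413, 1.533, 0.412]
force: [0.3, 0.1, -0.5]
width: 0.341
```

Call:
arm_command(motion=[[20,0,-17.5,7.5,0,0,0],[20,0,0,0,0,0,0],[20,0,0,0,0,0,0]])

```text
clock: 33.92
position: [0.633, 0.0003, 0.3167]
ee_rot: [-0.413, 1.532, 0.414]
force: [-0.7, -0.2, -1.2]
width: 0.34
```

```bash
python3 - <<'E'
from h import *
from scipy.optimize import least_squares
P,f=wrist("w13")
m=(np.hypot(P[...,0]-.634,P[...,1])<.075)&(P[...,2]>.0235)&(P[...,2]<.029); p=P[m]
print(len(p),cv2.minAreaRect((p[:,:2]*1000).astype(np.float32)))
q=P[(np.hypot(P[...,0]-.634,P[...,1])<.04)&(P[...,2]<.022)&(P[...,2]>.004)]
print(len(q),cv2.minEnclosingCircle((q[:,:2]*1000).astype(np.float32)),np.round(np.percentile(q,[1,99],axis=0),4).tolist())
go(.634,.0,.0515,30)
E
```

```text
9902 ((635.5499877929688, 0.8146629333496094), (90.33068084716797, 90.45267486572266), 87.80043029785156)
4126 ((635.5601196289062, 0.641025960445404), 28.054302215576172) [[0.6096, -0.024, 0.0057], [0.663, 0.0253, 0.0197]]
t 34.0 grasp [6.327e-01 6.000e-04 1.579e-01] psi 30.3 tilt 0.07 q7 0.11 w 0.345 F [ 0.5  0.5 -0.8]
n 3 world d [   1.3   -0.6 -106.4] turn 0.3
[f,35,-0.4,0.3,0.1,0,0],[f,35,-0.4,0.3,0.1,0,0],[f,35,-0.4,0.3,0.1,0,0]
```

View pics/w13.png

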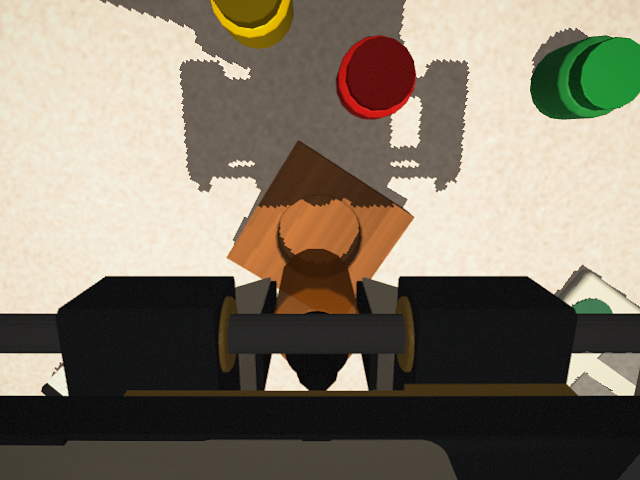

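Call:
arm_command(motion=[[20,25,-1.5,2.5,0,0,0],[20,38,0,0,0,0,0],[20,25,0,0,0,0,0],[20,10,0,0,0,0,0],[20,2,0,0,0,0,0]])

```text
clock: 34.6
position: [0.6364, 0.0003, 0.2173]
ee_rot: [-0.414, 1.531, 0.414]
force: [0.5, 0.2, -1.1]
width: 0.341
```

Call:
arm_command(motion=[[20,1.5,0,0,0,0,0],[20,1,0,0,0,0,0],[20,0,0,0,0,0,0]])

```text
clock: 34.98
position: [0.6368, -0.0002, 0.2152]
ee_rot: [-0.413, 1.53, 0.413]
force: [-0.1, 0.3, -1.2]
width: 0.345
```

```bash
python3 - <<'E'
from h import *
go(.6356,.0007,.0515)
E
```

```text
t 35.0 grasp [ 6.369e-01 -2.000e-04  5.620e-02] psi 30.2 tilt 0.04 q7 0.04 w 0.345 F [-0.1  0.3 -1.2]
n 1 world d [-1.3  0.9 -4.7] turn 0
[f,5,1.5,-0.6,0.0,0,0]
```

Call:
arm_command(motion=[[20,1.5,1,-0.5,0,0,0],[20,1.5,0,0,0,0,0],[20,1,0,0,0,0,0],[20,0,0,0,0,0,0]])

```text
clock: 35.48
position: [0.6356, 0.0004, 0.2111]
ee_rot: [-0.413, 1.531, 0.413]
force: [-1.5, 0.4, 5.1]
width: 0.349
```

Call:
arm_command(motion=[[20,0.8,0,0,0,0,0],[20,0,0,0,0,0,0]])

```text
clock: 35.72
position: [0.6356, 0.0004, 0.211]
ee_rot: [-0.414, 1.531, 0.412]
force: [-5.4, -0.5, 11.7]
width: 0.341
```

Call:
arm_command(motion=[[20,-0.7,0,0,0,0,0],[50,0,0,0,0,0,0],[50,0,0,0,0,0,0],[50,0,0,0,0,0,0],[50,0,0,0,0,0,0]])

```text
clock: 36.35
position: [0.6357, 0.0004, 0.2105]
ee_rot: [-0.413, 1.531, 0.413]
force: [1.0, -0.0, -0.4]
width: 0.547
```

Call:
arm_command(motion=[[50,-15,0,0,0,0,0],[50,-30,0,0,0,0,0],[50,-40,0,0,0,0,0],[50,-40,0,0,0,0,0],[50,0,0,0,0,0,0]])

```text
clock: 36.98
position: [0.6366, 0.0011, 0.3403]
ee_rot: [-0.414, 1.524, 0.412]
force: [0.7, 0.2, -0.3]
width: 0.544
```

```bash
python3 - <<'E'
from h import *
P,f=wrist("w14")
for z0,z1 in ((.03,.064),(.07,.098)):
    q=P[(np.hypot(P[...,0]-.6356,P[...,1])<.03)&(P[...,2]>z0)&(P[...,2]<z1)]
    print(len(q),np.round(np.percentile(q,[2,50,98],axis=0),4).tolist())
go(.5,-.1,.25)
for c in ("scene","side"):
    im=get_image(c); P=cloud(im); cv2.imwrite(f"pics/{c}1.png",im["frame"][...,::-1])
    for n,g,r,z0,z1 in [("mk",(.478,-.386),.085,.0165,.026),("jar-",(.487,.317),.03,.048,.06),("jar+",(.484,.395),.03,.048,.06),("drop",(.6356,.0007),.03,.03,.1),("eraser",(.522,-.205),.03,.007,.02),("sharp",(.52,.203),.025,.007,.02)]:
        p=P[(np.hypot(P[...,0]-g[0],P[...,1]-g[1])<r)&(P[...,2]>z0)&(P[...,2]<z1)]
        if len(p): print(c,n,len(p),np.round((p.min(0)+p.max(0))/2,3),"maxz %.3f"%p[:,2].max())
E
```

```text
1229 [[0.6203, -0.0128, 0.0323], [0.6307, 0.0092, 0.0588], [0.6497, 0.0168, 0.063]]
823 [[0.6267, -0.0077, 0.0702], [0.6343, 0.0036, 0.0724], [0.6446, 0.0104, 0.0897]]
t 37.0 grasp [0.6366 0.0007 0.1791] psi 30.2 tilt 0.22 q7 0.12 w 0.545 F [ 0.1  0.6 -0.5]
n 5 world d [-136.6 -100.7   70.9] turn 0
[f,-14,-3.7,-33.7,0.0,0,0],[f,-14,-3.7,-33.7,0.0,0,0],[f,-14,-3.7,-33.7,0.0,0,0],[f,-14,-3.7,-33.7,0.0,0,0],[f,-14,-3.7,-33.7,0.0,0,0]
scene mk 620 [ 0.48  -0.381  0.021] maxz 0.026
scene jar- 81 [0.486 0.316 0.053] maxz 0.057
scene jar+ 80 [0.484 0.394 0.052] maxz 0.056
scene drop 263 [0.639 0.001 0.061] maxz 0.092
scene eraser 86 [ 0.524 -0.202  0.011] maxz 0.015
scene sharp 42 [0.521 0.205 0.012] maxz 0.017
side mk 2289 [ 0.48  -0.381  0.021] maxz 0.026
side jar- 123 [0.487 0.315 0.052] maxz 0.056
side jar+ 110 [0.485 0.394 0.052] maxz 0.056
side drop 369 [ 0.634 -0.004  0.061] maxz 0.091
side eraser 194 [ 0.524 -0.205  0.011] maxz 0.015
side sharp 68 [0.518 0.201 0.012] maxz 0.016
```

View pics/side1.png

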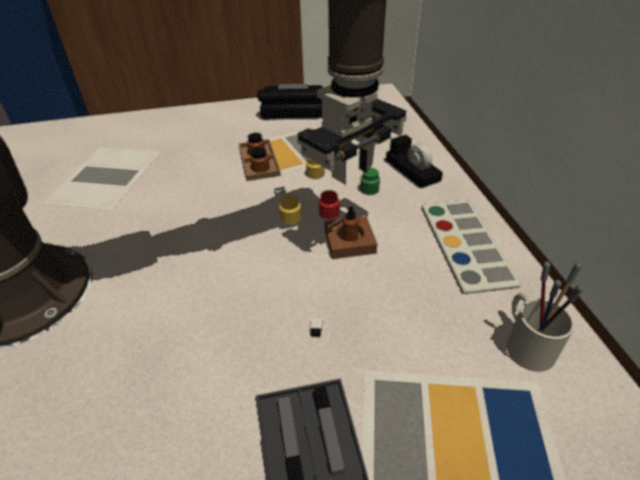

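The side view shows both markers in the tray's lanes (290,440 and 328,430). Both jars are in the carton (255,143 and 259,158), the dropper stands in the block (350,223), and the eraser and sharpener are in place. The gripper is clear of everything.

```bash
python3 -c "
from cell import arm
print(arm.sign_off())"
```

```text
the job is handed in; nothing more can be done
None
```

The desk is cleared and the job handed in at about 37 s of the 118 s allowed; the sign-off gives no verdict. The first grasp, on marker_a, missed because I lifted before the fingers had closed. The marker barely moved, and the second try held.

My last camera checks, compared with the tolerances:

| Item | Where it ended up | Allowed |
|---|---|---|
| Jars | One upright in each carton cell, about 2 mm from the cell centres; cap tops about 53 mm up, as expected for standing on the cell floor | 18 mm |
| Dropper bottle | Upright in the recess, about 1–2 mm off its axis by the wrist camera; top at about 91 mm, which matches it standing on the recess floor | 16 mm |
| Markers | Flat, one per lane, about 5 mm and 3 mm sideways and 2 mm and 7 mm lengthwise off centre, within 1° of the lane | 22 mm sideways, 20 mm lengthwise |
| Eraser and sharpener | Within about 2 mm of their first readings, which is measurement noise | 20 mm |

- **Disagreement between cameras:** the scene and side cameras put the dropper 4–5 mm off in different directions. They see only part of it, so I relied on the wrist camera.
- **Harder press than intended:** setting the dropper down reached about 12 N at the wrist. I backed off before letting go.
- **Not touched:** I kept clear of the look-alike jars. The gripper is open and raised clear of everything.

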